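# Unlock the tall fixative jar's squeeze-and-turn cap

### The arm

A 6-joint arm with a two-finger parallel gripper is mounted at the origin on a cart in front of the work surface, level with it; the furniture and walls round the work are solid. World frame = base frame: x ahead of the robot, y to its left, z up, the work surface at z = 0. Lengths are in mm, angles in rad, forces in N, time in s.
With the tool pointing down it reaches from about 350 to 875 mm from the base axis. Payload 4.2 kg.
Tool frame: the origin (TCP) lies at the very end of the fingers, on their centre line; the grasp point (between the pads) lies 19 mm behind it (arm.pinch_z is the distance from the TCP to the grasp point, in mm); x points along the fingers, y is the direction in which the jaws open and shut, and the axes are right-handed (so a half turn about x gives the same grasp; the last joint's range is limited). The gripper opens to 85 mm and grips with 20 to 120 N. Pads are 22 mm wide; open, the fingers measure 114 mm over their backs; the gripper's body (76 mm by 85 mm) begins 54 mm behind the grasp point. The pads swing forward as they close: fully open they stand 13 mm farther back than shut.
Start: joints at [1.382, 0.385, 0.008, 0, -1.194, -0.259], TCP at [270.581, 563.369, 231.312] pointing down, gripper open.
Joint ranges: [-3.14, 3.14], [-1.21, 2.06], [-1.07, 1.41], [-3.16, 2.05], [-2.99, -0.16], [-3.1, 3.1]. Speed limits (rad/s): [2.79, 2.79, 3.14, 3.14, 3.14, 3.14].

### API

Orientations are given as a unit quaternion [x, y, z, w].
In Python, from bench import arm gives the robot as it stands.
- The arm moves only by the tool drive_tool, never from a script. Its argument "motion" is a list of rows, each a list of 4 numbers: the shift along the tool's x, y, z in mm, then the turn about the tool's x in degrees. In form: [[dx, dy, dz, spin], ...]. A call has 1 to 10 rows; each row shifts and turns the commanded pose from where the row before left it, along the tool's axes as they then stand; what a row does not reach is not made up. A row lasts 1/12 s, in which the tool goes at most 41.7 mm and 7.16 degrees, less where a joint would pass 70% of its speed; a pose out of reach is approached as far as the arm can. A call with a gripper value outside its range is refused whole. "grip" is the finger opening in mm, from 0 to 85.4, set as the call begins (left out, the last holds). The fingers move at their own pace and stop on an object; the grip force is fixed at half the most. Time passes only in rows, so rows that do not move let the fingers close. It gives the time, the measured TCP pose, the force and the opening at its end, in the units of the state.
- arm.read_state(): the state, without advancing time (a new reading comes with each control period).
- arm.get_image(name): name is "side" or "top"; returns the picture (384x512x3 uint8, red, green, blue); there is no depth.
- arm.calibration(name): a dict with "K" (3x3 intrinsics, pixels), "distortion" ([k1, k2, p1, p2, k3] as OpenCV has them; the pictures are not rectified), "eye" and "attitude" of the camera in the world. Camera axes: x right, y up, looking along -z (the intrinsics and any distortion apply to the point x, -y, -z); pixel columns grow to the right and rows downward; lengths in mm; the calibration is good to about 2 mm. A picture is of the moment at which its call begins. calibration takes no time and is no camera call.
- arm.job_done(): hands the job in, once; it reports no verdict.
The state is a dict: "clock": time; "joints": joint angles; "joint_vel": joint speeds; "joint_efforts": joint torques, N m; "position": TCP position; "ee_rot": TCP orientation; "contact_force": force on the tool from outside, world axes, zero at the start; "wrist_torque": the same for the moment, N m; "gripper_width": finger opening in mm.
Only numpy, scipy, OpenCV 4.12 (cv2) and the standard library are available. Lean on these libraries where they do the work, as an engineer would, in place of code of your own. Each camera call takes 0.05 s, during which the arm holds its last target. There are 200 camera calls.

### The job

Two fixative jars with safety caps are screwed down on the worktop; unlock the taller one so that it can be refilled. Squeeze the two side tabs of its cap together and, keeping them squeezed, turn the cap anticlockwise (seen from above) as far as it goes, then let go and leave it unlocked. Leave the short jar's cap locked.

Things in the scene. Friction and masses are not known exactly. Their poses are not given: they have to be found in the camera images.
- tall_cap_grip (a point): Tall jar's cap: point on its upright axis half-way up the tabs, 132 mm above the worktop. Frame turns with the cap; z up. Two ribbed sprung tabs on its +y and -y sides, each 20 mm wide (x), 26 mm tall, 62 mm over their flat outer faces. Round cap top, 38 mm across, upper face 20 mm above this point, black rib towards +x. Neck under tabs 42 mm across, free for 20 mm down to the shoulder.
- tall_cap (a joint): Turn of the tall jar's cap, rad: 0 locked, grows anticlockwise seen from above, 1.15 at its stop (unlocked). It turns only with both tabs pressed in at least 5 mm each (52 mm over both or less); they go in 9 mm each (44 mm over both) at about 7 N a side and spring out when let go. Friction 0.05 N m: the cap stays where it is left.
- tall_tab_a: The tab of the tall jar's cap on the +y side. Its origin is not on the tab but on the cap's axis, 20 mm below the tabs' mid-height (it shifts with the tab as that is pressed in).
- tall_tab_b: The tab of the tall jar's cap on the -y side; origin as for the other tab.
- short_cap (a joint): Turn of the short jar's cap, rad, 0 locked; it must stay so. Jars: white, grey caps, 67 mm across, on fixed steel feet 92 mm across, alike but for height over all: 153 mm (tall), 113 mm (short); either may stand left or right, 0.15 m or more apart. A microscope stands to their right, its eyepieces reaching to x 0.45, y -0.30 to -0.18, 0.35 to 0.42 m up: come round in front of it.

How it is judged:
By the outcome, as a careful person would: the job done as asked, in the order asked, and still so for the second after the job is handed in, with the robot touching nothing.
It also fails if it takes over 40 s, if anything falls off the work surface, if the arm or the gripper's body presses on something with over 40 N, if the wrist force passes 120 N, or if a joint passes its speed limit or range.

## Working session

There is one attempt and no reset: what is moved stays moved. The work goes in short steps, Python scripts to look and compute and a tool call to move; the robot and the scene stay as the last step left them, time stands still between calls to the robot, and variables do not carry over. Pictures are saved under pics/ and viewed, about 8 in all and at most 12, crops included, and the job is handed in when it is done.

Besides the shell and the picture viewer there is one more tool, called in YAML: its name, and indented under it one key for each argument. drive_tool: Moves the arm, as the interface text tells. Its arguments: {"type":"object","properties":{"motion":{"type":"array"},"grip":{"type":"number"}},"required":["motion"]}

```bash
mkdir -p pics; python3 - <<'E'
from bench import arm
import cv2,numpy as np
s=arm.read_state();print(s)
ims=[]
for n in("side","top"):
    im=arm.get_image(n);cv2.imwrite(f"pics/{n}0.png",im[:,:,::-1]);print(n,arm.calibration(n))
E
```

```text
{'clock': 0.0, 'joints': array([ 1.38157526e+00,  3.85546987e-01,  6.60423239e-03, -5.31140296e-04,
       -1.19401013e+00, -2.58612227e-01]), 'joint_vel': array([ 0.0005808 ,  0.00051169, -0.00019744, -0.00038888,  0.00076121,
        0.00060972]), 'joint_efforts': array([ 5.09141246e-04, -3.92291522e+01,  1.88400578e+01,  4.18611825e+00,
       -4.69834442e-03, -5.88027802e-06]), 'position': array([270.34474482, 562.83811114, 230.21415252]), 'ee_rot': array([-0.68929023,  0.1578487 ,  0.68958621,  0.15631259]), 'contact_force': array([-0.31456913,  0.57112303, -0.7666939 ]), 'wrist_torque': array([ 0.00921385, -0.02220971, -0.02404212]), 'gripper_width': 85.16495456959424}
side {'K': array([[398.17001856,   0.        , 264.73868938],
       [  0.        , 398.17001856, 193.92422369],
       [  0.        ,   0.        ,   1.        ]]), 'distortion': array([-0.09652238,  0.        ,  0.        ,  0.        ,  0.        ]), 'eye': array([ 206.71167445, -554.8855876 ,  522.10138752]), 'attitude': array([ 0.51098536, -0.08862483, -0.16919326,  0.83810097])}
top {'K': array([[390.83659544,   0.        , 257.67476209],
       [  0.        , 390.83659544, 192.84993283],
       [  0.        ,   0.        ,   1.        ]]), 'distortion': array([-0.07790487,  0.        ,  0.        ,  0.        ,  0.        ]), 'eye': array([365.19193079, 178.69333583, 988.04503004]), 'attitude': array([ 0.04210187, -0.0719846 , -0.69356997,  0.71554619])}
```

View pics/side0.png

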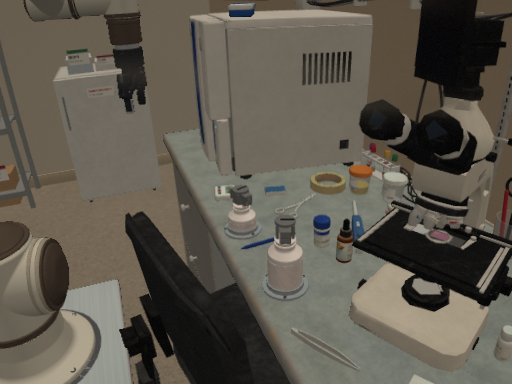

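View pics/top0.png

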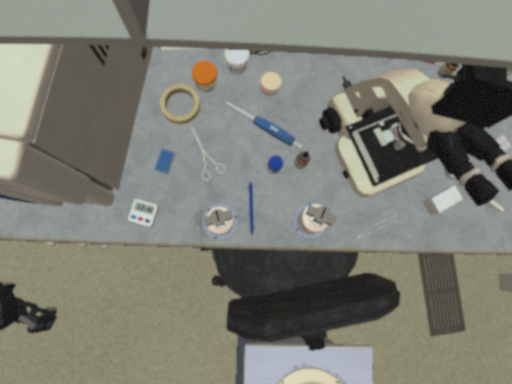

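```bash
cat > h.py <<'E'
from bench import arm
import cv2,numpy as np
from scipy.spatial.transform import Rotation as R
def ray(n,u,v):
    c=arm.calibration(n)
    x,y=cv2.undistortPoints(np.array([[[u,v]]],float),c["K"],c["distortion"])[0,0]
    return c["eye"],R.from_quat(c["attitude"]).apply([x,-y,-1])
def onz(n,u,v,z):
    e,d=ray(n,u,v); return e+d*(z-e[2])/d[2]
def proj(n,P):
    c=arm.calibration(n);p=R.from_quat(c["attitude"]).inv().apply(np.atleast_2d(P)-c["eye"])*[1,-1,-1]
    return cv2.projectPoints(p,np.zeros(3),np.zeros(3),c["K"],c["distortion"])[0][:,0]
E
python3 - <<'E'
from h import *
t=cv2.imread("pics/top0.png")[190:250,190:350];s=cv2.imread("pics/side0.png")[175:305,215:315]
a=cv2.resize(t,None,fx=5,fy=5,interpolation=cv2.INTER_CUBIC)
cv2.imwrite("pics/t1.png",a)
cv2.imwrite("pics/s1.png",cv2.resize(s,None,fx=4.5,fy=4.5,interpolation=cv2.INTER_CUBIC))
for n,u,v in(("top",219,222),("top",315,221),("side",286,288),("side",242,230)):print(n,onz(n,u,v,10))
E
```

```text
top [448.14289299 234.07858101  10.        ]
top [458.21784785  -7.68108598  10.        ]
side [453.91597864 -18.1315951   10.        ]
side [444.21882973 211.49465428  10.        ]
```

View pics/t1.png

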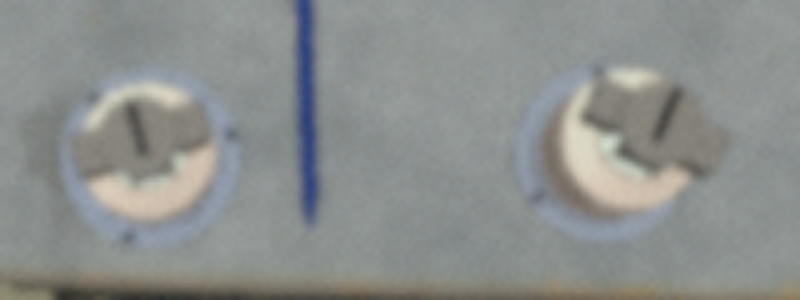

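View pics/s1.png

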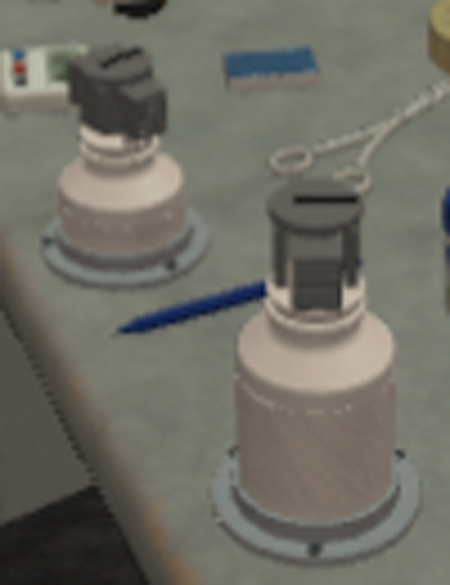

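```bash
python3 - <<'E'
from h import *
f=lambda u,v,z:onz("top",190+u/5,190+v/5,z)
a,b=f(592,105,145),f(717,157,145);print(a,b,(a+b)/2,np.linalg.norm(a-b)); d=a-b
print("tab axis(+y) deg",np.degrees(np.arctan2(d[1],d[0])))
r=f(678,90,152)-f(657,138,152);print("rib deg",np.degrees(np.arctan2(r[1],r[0])))
print("side top centre",onz("side",285.2,220.5,152),onz("side",215+316/4.5,175+199/4.5,152))
q0=[(590,75),(580,120),(730,140),(710,180)]
# mask approach: grey dark cap
im=cv2.imread("pics/top0.png");g=im[195:235,300:342].astype(int)
m=((g.max(2)<125)&(g.max(2)-g.min(2)<22)).astype(np.uint8)
for row in m:print(''.join('.#'[x] for x in row))
T=R.from_quat(arm.read_state()["ee_rot"]).as_matrix();print(T.round(3))
E
```

```text
[466.8616578  32.7428175 145.       ] [445.70735322 -22.66751239 145.        ] [456.28450551   5.03765256 145.        ] 59.31112257526188
tab axis(+y) deg 69.10437050515549
rib deg -23.40942009526759
side top centre [459.02819166  -3.00345931 152.        ] [460.88813863   0.96889086 152.        ]
..........................................
..........................................
..........................................
..........................................
..........................................
..........................................
..........................................
..........................................
..........................................
..........................................
..........................................
..........................................
........................###...............
.......................####...............
.......................####...............
......................#####...............
......................####................
........#............#####................
.......####..........####...
[... 290 characters left out ...]
#........................
#..............####.......................
#................#####....####............
#..................###.....#####..........
##..........................####..........
.##..........................##...........
.###......................................
.###......................................
..###.....................................
...###....................................
....###...................................
..........................................
.......#..................................
..........................................
..........................................
[[-0.001 -0.433 -0.901]
 [-0.002 -0.901  0.433]
 [-1.     0.002 -0.   ]]
```

drive_tool:
  motion:
    - [0,26,-18,0]
    - [0,26,-18,0]
    - [0,26,-18,0]
    - [0,26,-18,0]
    - [0,26,-18,0]
    - [0,26,-18,0]
    - [0,26,-18,0]
    - [0,26,-18,0]
    - [0,26,-18,0]
    - [0,26,-18,0]
  grip: 85

```text
clock: 0.93
position: [320.0, 249.3, 231.0]
ee_rot: [-0.689, 0.157, 0.69, 0.157]
contact_force: [1.0, 0.6, 0.4]
gripper_width: 85.2
```

drive_tool:
  motion:
    - [0,18,-26,0]
    - [0,18,-26,0]
    - [0,18,-26,0]
    - [0,18,-26,0]
    - [0,18,-26,0]
    - [0,18,-26,0]
    - [0,18,-26,0]
    - [0,18,-26,0]
    - [0,0,0,0]
    - [0,0,0,0]

```text
clock: 1.77
position: [445.4, 29.8, 230.7]
ee_rot: [-0.689, 0.159, 0.69, 0.158]
contact_force: [0.4, 0.3, -0.1]
gripper_width: 84.9
```

```bash
python3 - <<'E'
from h import *
s=arm.read_state();T=R.from_quat(s["ee_rot"]).as_matrix()
print(s["clock"],s["position"],s["joints"].round(2),s["contact_force"]);print(T.round(3))
a=[cv2.resize(arm.get_image("side")[130:300,215:345],None,fx=3,fy=3,interpolation=2),cv2.resize(arm.get_image("top")[180:250,270:350],None,fx=5,fy=5,interpolation=2)]
h=max(x.shape[0] for x in a);a=[cv2.copyMakeBorder(x,0,h-x.shape[0],0,0,0) for x in a]
cv2.imwrite("pics/c2.png",np.hstack(a)[:,:,::-1])
print("proj tcp",proj("side",s["position"]))
E
```

```text
1.7667 [445.42119728  29.84128741 230.66019024] [ 0.43  0.08 -0.4  -0.   -1.09  0.69] [ 0.42103817  0.3087428  -0.08391029]
[[-0.001 -0.436 -0.9  ]
 [-0.    -0.9    0.436]
 [-1.     0.001  0.001]]
proj tcp [[270.24083098 174.66369094]]
```

View pics/c2.png

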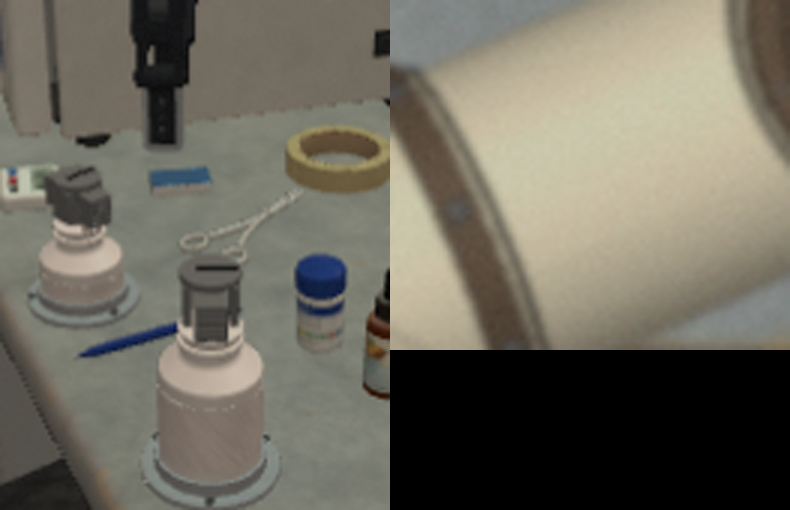

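```bash
python3 - <<'E'
from h import *
print("top foot",onz("top",311.4,220.6,6))
im=cv2.imread("pics/top0.png").astype(int)
b=im[...,0]-im[...,2]
m=((b>18)&(im.max(2)>110)).astype(np.uint8);m[:,:295]=0;m[:,338:]=0;m[:200]=0;m[244:]=0
pts=np.argwhere(m)[:,::-1].astype(np.float32);print(len(pts),cv2.minEnclosingCircle(pts), cv2.minEnclosingCircle(pts)[1]*2.52)
c=cv2.minEnclosingCircle(pts)[0];print(onz("top",*c,6))
# candidates projected
for P in([458,1,152],[456,5,152],[459,-3,152],[458,1,6],[456,5,6],[459,-3,6]):print(P,proj("top",P),proj("side",P))
E
```

```text
top foot [459.33965994   0.79949173   6.        ]
105 ((309.3438720703125, 220.7267608642578), 16.926345825195312) 42.65439147949219
[458.85828927   6.06685238   6.        ]
[458, 1, 152] [[323.4057535  215.14670451]] [[283.74428964 219.55955152]]
[456, 5, 152] [[321.58331851 216.0076644 ]] [[281.80688506 218.74319183]]
[459, -3, 152] [[325.2249627  214.74483778]] [[285.1847759  220.50248064]]
[458, 1, 6] [[311.31818327 221.12381605]] [[283.8287646  283.07470578]]
[456, 5, 6] [[309.75172676 221.86272057]] [[282.0674723  282.12657311]]
[459, -3, 6] [[312.88028257 220.77822745]] [[285.13677067 284.16420969]]
```

drive_tool:
  motion:
    - [0,11,-13,0]
    - [0,11,-13,0]
    - [0,0,0,-3.8]
    - [15,0,0,0]
    - [20,0,0,0]
    - [20,0,0,0]
    - [0,0,0,0]
    - [0,0,0,0]

```text
clock: 2.53
position: [458.7, 0.9, 176.1]
ee_rot: [-0.694, 0.134, 0.695, 0.133]
contact_force: [0.7, 0.2, 0.6]
gripper_width: 85.0
```

```bash
python3 - <<'E'
from h import *
s=arm.read_state();T=R.from_quat(s["ee_rot"]).as_matrix()
print(s["clock"],s["position"],s["joints"].round(2),s["contact_force"]);print(T.round(3))
cv2.imwrite("pics/c3.png",cv2.resize(arm.get_image("side")[170:260,235:335],None,fx=6,fy=6,interpolation=2)[:,:,::-1])
print((proj("side",s["position"])-[235,170])*6)
E
```

```text
2.5333 [458.65782116   0.86119944 176.07024119] [ 0.36  0.15 -0.46  0.   -0.95  0.83] [0.73193374 0.22019072 0.62163563]
[[-0.002 -0.37  -0.929]
 [-0.001 -0.929  0.37 ]
 [-1.     0.002  0.001]]
[[294.55060058 226.81128525]]
```

View pics/c3.png

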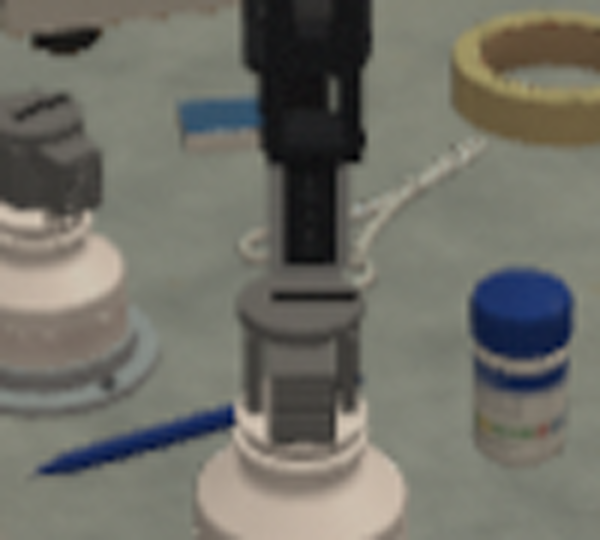

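```bash
python3 - <<'E'
from h import *
s=arm.read_state();p=s["position"];T=R.from_quat(s["ee_rot"]).as_matrix()
o=lambda P:((proj("side",P)-[235,170])*6).round(0).tolist()
for g in(44,57):
  for z in(11,22):print("finger edges",g,[o(p+[0,0,13]+T[:,1]*g+T[:,2]*k) for k in(-z,z)])
for c in([458.7,.9],[459.5,-1],[460,-3],[461,0]):
  a=np.radians(-22);x=np.array([np.cos(a),np.sin(a),0]);y=np.array([-x[1],x[0],0]);P=np.array([*c,132])
  print(c,"tab",[o(P-31*y+k*x+[0,0,h]) for k,h in((-10,13),(10,13),(-10,-13),(10,-13))],"top",o(P+[0,0,20]),"topL/R",o(P+[0,0,20]+19*np.array([-.93,.36,0])),o(P+[0,0,20]-19*np.array([-.93,.36,0])))
E
```

```text
finger edges 44 [[[345.0, 260.0]], [[265.0, 261.0]]]
finger edges 44 [[[385.0, 259.0]], [[225.0, 262.0]]]
finger edges 57 [[[348.0, 284.0]], [[267.0, 286.0]]]
finger edges 57 [[[389.0, 283.0]], [[226.0, 287.0]]]
[458.7, 0.9] tab [[[265.0, 374.0]], [[334.0, 373.0]], [[265.0, 449.0]], [[333.0, 447.0]]] top [[295.0, 297.0]] topL/R [[231.0, 299.0]] [[358.0, 295.0]]
[459.5, -1] tab [[[270.0, 377.0]], [[339.0, 376.0]], [[270.0, 452.0]], [[339.0, 450.0]]] top [[300.0, 299.0]] topL/R [[236.0, 301.0]] [[363.0, 298.0]]
[460, -3] tab [[[274.0, 380.0]], [[344.0, 379.0]], [[275.0, 455.0]], [[343.0, 453.0]]] top [[304.0, 302.0]] topL/R [[240.0, 304.0]] [[368.0, 300.0]]
[461, 0] tab [[[273.0, 374.0]], [[343.0, 373.0]], [[274.0, 449.0]], [[342.0, 447.0]]] top [[303.0, 297.0]] topL/R [[239.0, 299.0]] [[367.0, 295.0]]
```

drive_tool:
  motion:
    - [16,0,0,0]
    - [16,0,0,0]
    - [16,0,0,0]
    - [16,0,0,0]
    - [0,0,0,0]
    - [0,0,0,0]

```text
clock: 3.08
position: [459.9, 0.5, 113.2]
ee_rot: [0.695, -0.134, -0.694, -0.134]
contact_force: [0.0, 0.9, 0.4]
gripper_width: 84.7
```

drive_tool:
  motion:
    - [0,0,0,0]
    - [0,0,0,0]
    - [0,0,0,0]
    - [0,0,0,0]
  grip: 58

```text
clock: 3.42
position: [460.9, 0.7, 113.9]
ee_rot: [0.696, -0.133, -0.693, -0.135]
contact_force: [1.0, 1.5, 4.0]
gripper_width: 58.0
```

drive_tool:
  motion:
    - [0,0,0,0]
    - [0,0,0,0]
    - [3,0,0,0]
    - [0,0,0,0]
  grip: 70

```text
clock: 3.75
position: [458.4, -0.3, 108.5]
ee_rot: [-0.694, 0.135, 0.695, 0.134]
contact_force: [0.5, -1.2, -0.0]
gripper_width: 69.9
```

drive_tool:
  motion:
    - [0,0,0,0]
    - [0,0,0,0]
    - [0,0,0,0]
    - [0,0,0,0]
    - [0,0,0,0]
  grip: 42

```text
clock: 4.17
position: [461.0, 2.1, 111.0]
ee_rot: [0.696, -0.133, -0.693, -0.135]
contact_force: [-2.5, 9.8, 9.6]
gripper_width: 42.8
```

```bash
python3 - <<'E'
from h import *
s=arm.read_state();T=R.from_quat(s["ee_rot"]).as_matrix()
print(s["contact_force"]@T,s["wrist_torque"]@T,s["joints"].round(2),T[:,1])
cv2.imwrite("pics/c4.png",cv2.resize(arm.get_image("side")[170:260,235:335],None,fx=6,fy=6,interpolation=2)[:,:,::-1])
E
```

```text
[-9.61516552 -8.24358434  5.95301218] [ 0.09473213 -1.80307235 -2.17618674] [ 0.36  0.24 -0.55 -0.   -0.77  0.83] [-0.37169826 -0.92834317 -0.00439946]
```

View pics/c4.png

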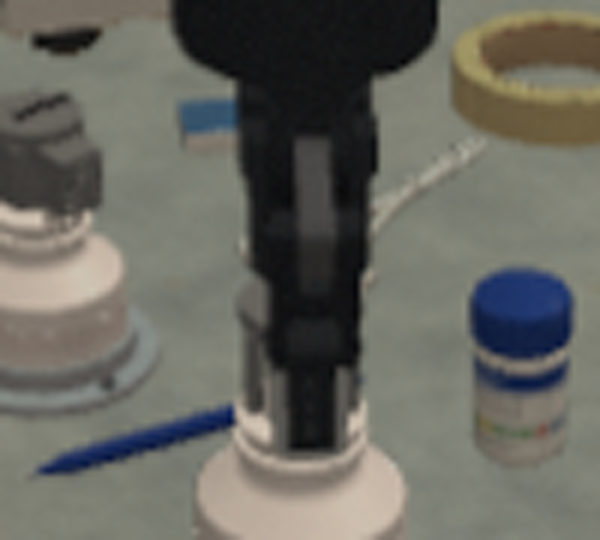

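drive_tool:
  motion:
    - [0,-1.5,1.5,0]
    - [0,0,0,-5]
    - [0,0,0,-6]
    - [0,0,0,-6]
    - [0,0,0,-6]
    - [0,0,0,-6]
    - [0,0,0,-6]
    - [0,0,0,-6]
    - [0,0,0,0]

```text
clock: 4.97
position: [460.9, 3.1, 111.0]
ee_rot: [0.699, 0.12, -0.695, 0.119]
contact_force: [0.7, 4.4, 6.7]
gripper_width: 42.6
```

```bash
cat > st.py <<'E'
from h import *
s=arm.read_state();T=R.from_quat(s["ee_rot"]).as_matrix()
print(s["clock"],s["position"].round(1),s["contact_force"]@T,s["wrist_torque"]@T,s["joints"].round(2),"ytool",np.degrees(np.arctan2(T[1,1],T[0,1])),s["gripper_width"])
E
python3 st.py
```

```text
4.9667 [460.9   3.1 111. ] [-6.66570572 -3.92360677 -2.16085326] [ 0.18678476  0.41136807 -1.02052278] [ 0.36  0.24 -0.55  0.   -0.77  1.55] ytool -70.57808030689708 42.583847217224694
```

drive_tool:
  motion:
    - [0,0,0,-5]
    - [0,0,0,-5]
    - [0,0,0,-5]
    - [0,0,0,-4]
    - [0,0,0,-3]
    - [0,0,0,0]

```text
clock: 5.47
position: [460.6, 3.5, 111.0]
ee_rot: [0.664, 0.25, -0.66, 0.249]
contact_force: [-0.7, 5.9, 9.2]
gripper_width: 42.9
```

```bash
python3 st.py
```

```text
5.4667 [460.6   3.5 111. ] [-9.15114937 -4.86508627 -3.41349584] [-0.0350664   0.91898525 -1.56094843] [ 0.36  0.24 -0.55 -0.   -0.77  1.93] ytool -48.687433441522366 42.870545058636196
```

drive_tool:
  motion:
    - [0,0,0,-2]
    - [0,0,0,-2]
    - [0,0,0,-2]
    - [0,0,0,0]

```text
clock: 5.8
position: [460.6, 3.6, 111.0]
ee_rot: [0.651, 0.281, -0.647, 0.28]
contact_force: [-0.4, 6.5, 9.2]
gripper_width: 42.3
```

```bash
python3 st.py
```

```text
5.8 [460.6   3.6 111. ] [-9.19649393 -4.73968103 -4.47058536] [ 1.79553769  1.04642262 -1.42702415] [ 0.36  0.24 -0.55 -0.   -0.77  2.03] ytool -43.20427927282601 42.33964853749641
```

drive_tool:
  motion:
    - [0,0,0,0]
    - [0,0,0,0]
    - [0,0,0,0]
    - [0,0,0,0]
    - [0,0,0,0]
    - [0,0,0,0]
  grip: 85

```text
clock: 6.3
position: [458.1, 1.8, 109.1]
ee_rot: [-0.648, -0.283, 0.648, -0.283]
contact_force: [-0.1, -0.1, -0.1]
gripper_width: 85.0
```

```bash
python3 st.py
```

```text
6.3 [458.1   1.8 109.1] [ 0.12534622 -0.02054205  0.13936961] [-0.0286522   0.05334089  0.00079833] [ 0.36  0.24 -0.56  0.   -0.77  2.03] ytool -42.8470395845276 84.99403337029344
```

drive_tool:
  motion:
    - [-15,0,0,0]
    - [-25,0,0,0]
    - [-30,0,0,0]
    - [-30,0,0,0]
    - [-30,0,0,0]
    - [0,0,0,0]

```text
clock: 6.8
position: [461.8, 2.4, 245.6]
ee_rot: [0.652, 0.282, -0.644, 0.284]
contact_force: [1.1, 0.0, 0.2]
gripper_width: 84.8
```

drive_tool:
  motion:
    - [0,-28,-8,0]
    - [0,-28,-8,0]
    - [0,-28,-8,0]
    - [0,-28,-8,0]
    - [0,-28,-8,0]
    - [0,-28,-8,0]
    - [0,-28,-8,0]
    - [0,-28,-8,0]
    - [0,0,0,0]

```text
clock: 7.55
position: [336.3, 204.1, 239.3]
ee_rot: [0.648, 0.285, -0.647, 0.284]
contact_force: [1.0, 0.3, -0.4]
gripper_width: 85.0
```

```bash
python3 st.py; python3 - <<'E'
from h import *
a=[cv2.resize(arm.get_image("side")[175:305,215:315],None,fx=3.5,fy=3.5,interpolation=2),cv2.resize(arm.get_image("top")[190:250,265:350],None,fx=5,fy=5,interpolation=2)]
h=max(x.shape[0] for x in a);a=[cv2.copyMakeBorder(x,0,h-x.shape[0],0,0,0) for x in a]
cv2.imwrite("pics/c5.png",np.hstack(a)[:,:,::-1])
E
```

```text
7.55 [336.3 204.1 239.3] [ 0.38980009  0.49628899 -0.89645822] [-0.03270463 -0.04035748  0.02988305] [ 0.96 -0.03 -0.49 -0.   -1.11  1.44] ytool -42.555527469168354 85.00354870716654
```

View pics/c5.png

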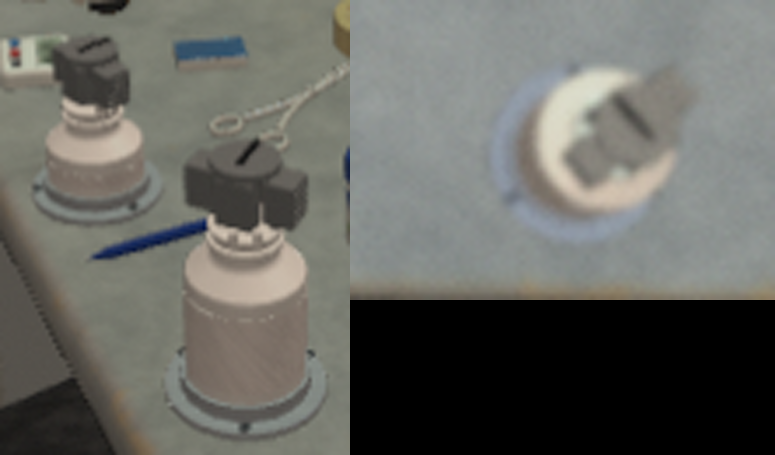

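```bash
python3 - <<'E'
from h import *
f=lambda u,v,z:onz("top",265+(u-350)/5,190+v/5,z)
r=f(614,94,152)-f(652,141,152);print("rib deg",np.degrees(np.arctan2(r[1],r[0])))
d=f(583,166,145)-f(680,88,145);print("tab axis",np.degrees(np.arctan2(d[1],d[0])))
# same-method rib line fit before/after, dark pixels
for n,im,(x0,x1,y0,y1) in(("before",cv2.imread("pics/top0.png"),(317,330,205,222)),("after",arm.get_image("top"),(312,330,205,222))):
    g=im[y0:y1,x0:x1].astype(int).max(2);v,u=np.where(g<88);print(n,len(u))
    if len(u)>3:
        l=cv2.fitLine(np.stack([u+x0,v+y0],1).astype(np.float32),2,0,.01,.01).ravel();a=onz("top",l[2]+6*l[0],l[3]+6*l[1],152)-onz("top",l[2]-6*l[0],l[3]-6*l[1],152)
        print(np.degrees(np.arctan2(a[1],a[0])))
E
```

```text
rib deg 39.951320212318834
tab axis 129.71808690059024
before 10
-23.66358270203065
after 8
-139.0417315054807
```

```bash
python3 -c "
from bench import arm
print(arm.job_done())"
```

```text
the job is handed in; nothing more can be done
None
```

I unlocked the tall jar, the right-hand one: I squeezed both tabs of its cap, turned it anticlockwise to its stop, let go and backed the arm clear. The job was handed in with about 7.6 s on the clock.

- **Tabs pressed:** the fingers read about 42.5 mm while turning, so both tabs were fully in (52 mm or less is needed).
- **Stop reached:** the wrist torque stayed near zero until about 63° of turn, then rose to 1.8 N m over the last few degrees.
- **Cap angle afterwards:** in the top picture the rib had turned about 64.6° (1.13 rad), against 65.9° (1.15 rad) at the stop. That 1.3° gap is within what I can measure at this resolution. A reading by eye gave less, about 60 to 63°, so the picture alone does not prove it is at the stop.
- **Forces:** the contact forces I read stayed under about 15 N. After release they were near zero, with the tool clear of both jars.
- **Short jar:** it was never touched and its cap looks unchanged in the last side picture.
- **Position disagreement:** the two cameras differed by up to 8 mm on where the cap stood, so I lined up on the fingers as seen in the side view. I then corrected by 1.5 mm from the contact force and the picture.

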